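# Read a wake-on-motion logger tag on a turning bottle carousel

### The arm

A 7-joint arm with a two-finger parallel gripper is mounted at the origin on the work surface. World frame = base frame: x ahead of the robot, y to its left, z up, the work surface at z = 0. Lengths are in m, angles in rad, forces in N, time in s.
With the tool pointing down it reaches from about 0.425 to 1.025 m from the base axis. Payload 9.4 kg.
Tool frame: the origin (TCP) lies midway between the tips of the shut fingers; the grasp point (between the pads) lies arm.tcp_to_grasp behind it (arm.tcp_to_grasp is the distance from the TCP to the grasp point, in m); z points along the fingers, y is the line along which they close (so a half turn about z gives the same grasp; the last joint's range is limited). The gripper opens to 93 mm and grips with 3 to 60 N. Pads are 15 mm wide; open, the fingers measure 128 mm over their backs; the gripper's body (75 mm by 188 mm) begins 65 mm behind the grasp point.
Start: joints at [1.206, 0.599, -0.003, 1.599, 0.002, 0.943, -0.08], TCP at [0.206, -0.695, 0.219] pointing down, gripper open.
Joint ranges: [-2.57, 2.57], [-0.35, 1.97], [-1.29, 1.29], [0.11, 2.56], [-1.05, 4.19], [0.11, 1.86], [-2.63, 2.63]. Speed limits (rad/s): [2.22, 2.22, 3.01, 3.01, 3.14, 3.14, 3.14].

### API

Orientations are given as a rotation vector (axis times angle).
In Python, from plant import arm gives the robot as it stands.
- The arm moves only by the shell command python3 -m inch 'ROWS' [OPENING] [FORCE]. ROWS is JSON, a list of rows, each a list of 2 entries, a list of its own where there are three numbers: the shift along the tool's x, y, z in m, then the turn, a rotation vector about the tool's x, y, z in degrees. A call has 1 to 10 rows; each row is the pose to reach, as a shift and turn from the pose commanded when the call began, along the tool's axes at that moment; what a row does not reach only later rows make up. A row lasts 1/8 s, in which the tool goes at most 62.5 mm and 10.7 degrees, less where a joint would pass 70% of its speed; a pose out of reach is approached as far as the arm can. A call with a gripper value outside its range is refused whole. OPENING is the opening, from -1 (shut) to 1 (fully open), set as the call begins (- or left out, the last holds). The fingers move at their own pace and stop on an object; FORCE is the grip in N (left out, the last holds). Time passes only in rows, so rows that repeat a pose let the fingers close. It gives the time, the measured TCP pose, the force, the opening and the grip force at its end, in the units of the state.
- arm.state(): the state, without advancing time (a new reading comes with each control period).
- arm.camera(name): name is "side" or "top" or "wrist"; returns (picture, depth): 400x640x3 uint8, red, green, blue; 400x640 float32, m along the optical axis (not along the pixel's ray), 0 where there is no reading.
- arm.calibration(name): a dict with "K" (3x3 intrinsics, pixels), "extrinsics" (4x4, takes a point from world to camera coordinates); the wrist camera has in their place "hand_eye" (4x4, takes a point from camera to tool coordinates, whose origin is the TCP and whose axes are the flange's). Camera axes: x right, y up, looking along -z (the intrinsics and any distortion apply to the point x, -y, -z); pixel columns grow to the right and rows downward; lengths in m; the calibration is good to about 2 mm. The wrist camera is an equidistant fisheye: a pixel r from the principal point sees the ray r / f radians off the axis. A picture is of the moment at which its call begins: read the wrist's pose just before it. calibration takes no time and is no camera call.
- arm.close_job(): hands the job in; it is judged then, once.
The state is a dict: "time_s": time; "joint_positions": joint angles; "qd": joint speeds; "tau": joint torques, N m; "eef_pos": TCP position; "orientation": TCP orientation; "wrist_force": force on the tool from outside, world axes, zero at the start; "wrist_torque": the same for the moment, N m; "gripper_width": opening from 0.0 (shut) to 1.0 (fully open); "finger_force": force on a finger pad.
Only numpy, scipy, OpenCV 4.12 (cv2) and the standard library are available. Lean on these libraries where they do the work, as an engineer would, in place of code of your own. Each camera call takes 0.05 s, during which the arm holds its last target. There are 200 camera calls.

### The job

The temperature logger in the red-capped bottle only transmits while the bottle is moving: take the tag reader out of its dock, then set the carousel turning gently (at most about a third of a turn a second; the orange post is there to be pushed) and let it coast. With nothing touching the carousel any more, keep the reader upright with its nose centred over the red cap, some 2 to 3 cm above it, and follow the cap round for a good 4 seconds while it is still clearly turning. Do not touch the bottles or knock the other things about, and finally stand the reader back upright in its dock and let go.

Things in the scene. Friction and masses are not known exactly. Their poses are not given: they have to be found in the camera images.
- turntable: Fixed black foot of the bottle carousel, 170 mm across. Origin on the carousel's vertical axis, at table level; z up. It may stand at any yaw.
- carousel (a joint): Turn angle of the carousel, rad, counter-clockwise from above positive, 0 at the start, free both ways for many turns. White disc, 290 mm diameter, top 32 mm above the table, 1.6 kg. With bottles its inertia is about 0.023 kg m2, bearing drag 0.001 N m + 0.002 N m per rad/s (nominal): it coasts for ten seconds or more. Above 2.5 rad/s is too fast; below 0.35 rad/s the logger sleeps.
- spin_post (a point): Centre of the top end of the orange upright post on the carousel, 16 mm diameter, 120 mm from the axis, top 172 mm above the table (55 mm higher than the bottle caps); it turns with the disc. The six stations on the disc (post and five bottle cups) are 60 degrees apart.
- bottle_red: Amber medicine bottle with the red cap, 38 mm diameter, 85 mm tall, 0.11 kg, standing loosely in one of five shallow cups (16 mm high) of the carousel, 100 mm from the axis. Which cup varies. Origin: centre of its underside, 32 mm above the table.
- tag (a point): The logger tag: centre of the top of the red cap, 117 mm above the table. z up. It moves with the bottle.
- bottle_a: Amber bottle with a white cap, same size as bottle_red, in another cup of the carousel. Origin: centre of its underside.
- bottle_b: Amber bottle with a white cap, same size as bottle_red, in another cup of the carousel. Origin: centre of its underside.
- bottle_c: Amber bottle with a white cap, same size as bottle_red, in another cup of the carousel. Origin: centre of its underside.
- bottle_d: Amber bottle with a white cap, same size as bottle_red, in another cup of the carousel. Origin: centre of its underside.
- reader: Tag reader standing upright in the dock, 125 mm tall, 0.14 kg. Its nose is the round blue foot, 38 mm diameter, 25 mm high; above it a white square handle, 26 x 26 mm, up to 125 mm. Origin: centre of the nose's underside; z up along the handle; x and y square to its faces. Grip from above across two faces, about 95 mm above the origin.
- dock: Fixed black dock: an open square tray 70 x 70 mm outside, walls 5 mm thick and 18 mm high, floor 5 mm above the table, with a 30 mm high block behind it (35 to 85 mm along its +x). Origin: centre of the tray's underside. The reader stands in the tray, within 20 mm of its middle.
- tape: Roll of packing tape lying flat, 100 mm diameter, 48 mm high; leave alone. Origin: centre of its underside.
- cup: Small white measuring cup, 52 mm diameter, 45 mm high; leave alone. Origin: centre of its underside.
- stamp: Red and black ink-stamp box, 50 x 75 x 38 mm; leave alone. Origin: centre of its underside.
Not all that is in view belongs to the job. What is shaped like the bottle_d but yellow is not meant.

How it is judged:
On the way, in this order (a step that is already met when the one before it is completed fails the run):
1. the reader is lifted out of the dock (height (world z) of reader above 0.06 m), for 0.2 s.
2. the carousel turns freely (over 0.5 rad/s) with neither robot nor reader touching it ((velocity of joint carousel above 0.5 rad/s or velocity of joint carousel below -0.5 rad/s) and contact force between turntable and the arm below 0.1 N and contact force between turntable and the fingers below 0.1 N and contact force between turntable and reader below 0.1 N), for 0.2 s.
3. the upright reader's nose follows the red cap, within 22 mm sideways and 5 to 55 mm above it, while the carousel coasts untouched at over 0.35 rad/s, for 4 s on end (horizontal distance between reader and tag below 0.022 m and z of reader in the frame of tag between 0.005 and 0.055 m and angle between reader's own z axis and vertical below 0.2 rad and (velocity of joint carousel above 0.35 rad/s or velocity of joint carousel below -0.35 rad/s) and contact force between turntable and the arm below 0.1 N and contact force between turntable and the fingers below 0.1 N and contact force between turntable and reader below 0.1 N), for 4 s.
At the end, for the whole second after the job is handed in: The reader stands released and at rest in its dock (within 20 mm of its middle, upright to 0.1 rad), and all five bottles stand upright in their cups; the carousel may still be turning (horizontal distance between reader and dock below 0.02 m and z of reader in the frame of dock below 0.01 m and angle between reader's own z axis and vertical below 0.1 rad and linear speed of reader below 0.02 m/s and angle between each of bottle_red, bottle_a, bottle_b, bottle_c, bottle_d's own z axis and vertical below 0.15 rad and z of each of bottle_red, bottle_a, bottle_b, bottle_c, bottle_d in the frame of turntable below 0.04 m and horizontal distance between each of bottle_red, bottle_a, bottle_b, bottle_c, bottle_d and turntable below 0.115 m); the robot touches nothing.
It fails at once if the carousel turns faster than 2.5 rad/s (velocity of joint carousel above 2.5 rad/s or velocity of joint carousel below -2.5 rad/s).
It fails at once if a bottle is touched by the robot or the reader with more than 1 N (contact force between any of bottle_red, bottle_a, bottle_b, bottle_c, bottle_d and the arm above 1 N or contact force between any of bottle_red, bottle_a, bottle_b, bottle_c, bottle_d and the fingers above 1 N or contact force between any of bottle_red, bottle_a, bottle_b, bottle_c, bottle_d and reader above 1 N).
It fails at once if a bottle is tipped (angle between any of bottle_red, bottle_a, bottle_b, bottle_c, bottle_d's own z axis and vertical above 0.4 rad).
It fails at once if the tape, cup or stamp is moved by more than 30 mm (distance of any of tape, cup, stamp from where it was at the start of the episode above 0.03 m).
It also fails if it takes over 64 s, if anything falls off the work surface, if the arm or the gripper's body presses on something with over 40 N, if the wrist force passes 120 N, or if a joint passes its speed limit or range.

## Working session

There is one attempt and no reset: what is moved stays moved. The work goes in short steps, Python scripts to look and compute and a shell command to move; the robot and the scene stay as the last step left them, time stands still between calls to the robot, and variables do not carry over. Pictures are saved under pics/ and viewed, at most 12 in all, crops included, and the job is handed in when it is done.

```bash
ls; mkdir -p pics; python3 - <<'E'
from plant import arm
import cv2,numpy as np
print(arm.tcp_to_grasp)
print(arm.state())
for n in("top","side"):
    p,d=arm.camera(n); cv2.imwrite(f"pics/{n}0.png",p[:,:,::-1]); np.savez(f"{n}0.npz",p=p,d=d)
    c=arm.calibration(n);print(n,c)
print(arm.calibration("wrist"))
E
```

```text
pics
0.0188
{'time_s': 0.0, 'joint_positions': array([ 1.20630163,  0.60014072, -0.00252307,  1.60012935,  0.00178785,
        0.94290029, -0.07980692]), 'qd': array([-8.84423110e-05, -9.70499385e-04,  1.56304357e-03, -8.03794130e-05,
       -4.13689825e-04,  1.70241767e-03,  5.15864129e-04]), 'tau': array([ 6.24732684e-05, -7.65091395e+01,  1.49772428e+00, -2.52357817e+01,
       -5.23762149e-02,  1.67504058e-02,  1.72555733e-04]), 'eef_pos': array([ 0.20561617, -0.69471821,  0.21774918]), 'orientation': array([-3.10760092e+00, -4.50331860e-01,  5.79792876e-04]), 'wrist_force': array([ 0.30876391,  0.21774678, -0.43317792]), 'wrist_torque': array([ 0.00451658, -0.04950149,  0.04112094]), 'finger_force': 0.0, 'gripper_width': 0.9981322899863297}
top {'K': array([[499.27870212,   0.        , 322.31162049],
       [  0.        , 499.27870212, 199.13261448],
       [  0.        ,   0.        ,   1.        ]]), 'extrinsics': array([[-0.01250559, -0.99989112, -0.00783377,  0.01738374],
       [ 0.99136417, -0.01342096,  0.13044909, -0.66822359],
       [-0.13054002, -0.00613478,  0.991424
[... 321 characters left out ...]

       [ 0.09461657,  0.66736869,  0.73869258, -0.1444804 ],
       [-0.11270336, -0.73007011,  0.67401453, -1.11585218],
       [ 0.        ,  0.        ,  0.        ,  1.        ]])}
{'K': array([[309.70691629,   0.        , 315.68159221],
       [  0.        , 309.70691629, 199.77378355],
       [  0.        ,   0.        ,   1.        ]]), 'hand_eye': array([[-1.03416670e-03,  9.62011724e-01,  2.73006179e-01,
         7.59123438e-02],
       [ 9.99999410e-01,  9.04052698e-04,  6.02392225e-04,
         9.81744506e-04],
       [ 3.32696410e-04,  2.73006641e-01, -9.62012091e-01,
        -1.67086942e-01],
       [ 0.00000000e+00,  0.00000000e+00,  0.00000000e+00,
         1.00000000e+00]])}
```

View pics/top0.png

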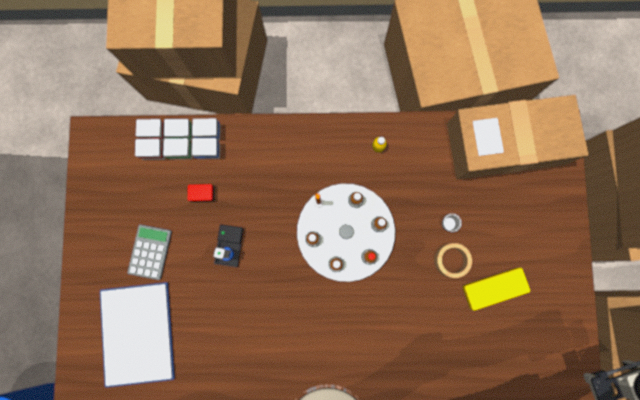

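View pics/side0.png

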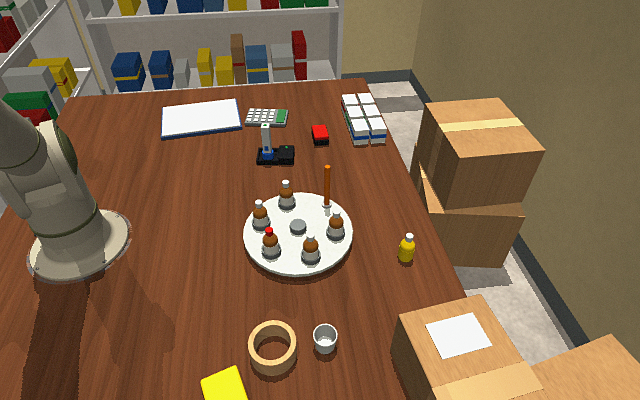

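The top view shows the carousel centre at (346,232), the red cap at (371,257), the orange post top near (318,198), the reader top near (220,254) and the dock block at (231,234). In the side view the reader's top is at (266,127), the post top at (327,167) and the red cap at (269,232).

```bash
cat > h.py <<'E'
import cv2,numpy as np
from plant import arm
def cal(n):
    c=arm.calibration(n);return c["K"],c["extrinsics"]
def ray(n,u,v):
    K,E=cal(n);x=(u-K[0,2])/K[0,0];y=(v-K[1,2])/K[1,1]
    R,t=E[:3,:3],E[:3,3];return -R.T@t,R.T@np.array([x,-y,-1.])
def plane(n,u,v,z):
    o,d=ray(n,u,v);return o+d*(z-o[2])/d[2]
def tri(a,b):
    o1,d1=ray("top",*a);o2,d2=ray("side",*b)
    s,r,*_=np.linalg.lstsq(np.c_[d1,-d2],o2-o1,rcond=None)
    p,q=o1+s[0]*d1,o2+s[1]*d2;return (p+q)/2,np.linalg.norm(p-q)
def proj(n,P):
    K,E=cal(n);c=E[:3,:3]@P+E[:3,3];return K[0,2]-K[0,0]*c[0]/c[2],K[1,2]+K[1,1]*c[1]/c[2]
def blobs(p,lo,hi,box,amin=3):
    h=cv2.cvtColor(p,cv2.COLOR_RGB2HSV);m=cv2.inRange(h,lo,hi);x0,y0,x1,y1=box
    k=np.zeros_like(m);k[y0:y1,x0:x1]=m[y0:y1,x0:x1]
    n,l,s,c=cv2.connectedComponentsWithStats(k)
    return [(tuple(c[i].round(2)),s[i].tolist()) for i in range(1,n) if s[i,4]>=amin]
E
python3 - <<'E'
from h import *
T=np.load("top0.npz")["p"];S=np.load("side0.npz")["p"]
t=T[232-60:232+60,346-62:346+62]
print("disc",[b for b in blobs(T,(0,0,150),(180,60,255),(285,170,405,295),50)])
m=cv2.inRange(cv2.cvtColor(T,cv2.COLOR_RGB2HSV),(0,0,150),(180,60,255));k=np.zeros_like(m);k[170:295,285:405]=m[170:295,285:405]
cs=max(cv2.findContours(k,0,1)[0],key=cv2.contourArea);e=cv2.fitEllipse(cv2.convexHull(cs));print(e,plane("top",*e[0],.032))
print("redT",blobs(T,(0,180,90),(6,255,255),(355,240,390,275)));print("redS",blobs(S,(0,180,90),(6,255,255),(255,220,285,260)))
print("orT",blobs(T,(5,180,120),(16,255,255),(300,180,345,215)));print("orS",blobs(S,(5,180,120),(16,255,255),(315,150,340,215)))
print("blueT",blobs(T,(100,100,60),(125,255,255),(205,220,250,275)));print("blueS",blobs(S,(100,100,60),(125,255,255),(245,110,300,170)))
print("whT",blobs(T,(0,0,140),(180,70,255),(205,220,250,275)));print("whS",blobs(S,(0,0,140),(180,90,255),(250,118,280,155)))
a=cv2.resize(T[215:275,200:255],None,fx=7,fy=7,interpolation=cv2.INTER_CUBIC);b=cv2.resize(S[115:170,250:305],None,fx=7,fy=7,interpolation=cv2.INTER_CUBIC)
h=max(a.shape[0],b.shape[0]);f=lambda i:np.pad(i,((0,h-i.shape[0]),(0,0),(0,0)))
cv2.imwrite("pics/crop1.png",np.hstack([f(a),f(b)])[:,:,::-1])
E
```

```text
disc [((np.float64(345.22), np.float64(231.58)), [297, 183, 98, 99, 6784]), ((np.float64(336.24), np.float64(263.76)), [333, 260, 8, 8, 50])]
((345.417724609375, 232.12222290039062), (98.29141998291016, 98.5694351196289), 153.35276794433594) [ 0.57020294 -0.05863226  0.032     ]
redT [((np.float64(371.21), np.float64(255.84)), [368, 253, 7, 7, 38])]
redS [((np.float64(268.69), np.float64(230.67)), [265, 226, 8, 10, 52])]
orT [((np.float64(316.4), np.float64(193.8)), [315, 193, 4, 3, 5])]
orS [((np.float64(326.92), np.float64(166.08)), [324, 164, 7, 5, 13]), ((np.float64(326.5), np.float64(173.67)), [326, 172, 2, 4, 6]), ((np.float64(326.28), np.float64(185.76)), [325, 179, 3, 15, 25]), ((np.float64(326.25), np.float64(199.0)), [326, 198, 2, 3, 4])]
blueT [((np.float64(228.83), np.float64(253.72)), [223, 246, 11, 15, 82])]
blueS [((np.float64(266.12), np.float64(148.12)), [265, 146, 4, 5, 16]), ((np.float64(267.67), np.float64(155.13)), [262, 149, 12, 11, 90])]
whT [((np.float64(218.61), np.float64(252.68)), [213, 247, 12, 12, 101])]
whS [((np.float64(263.76), np.float64(121.47)), [250, 118, 30, 10, 142])]
```

View pics/crop1.png

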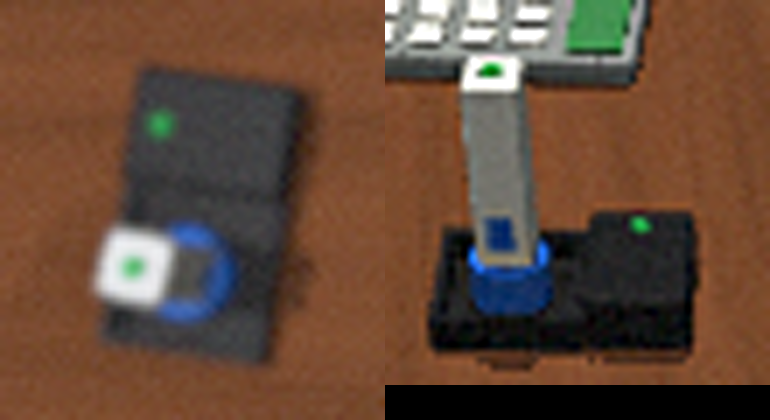

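```bash
cat > m.py <<'E'
from h import *
f=lambda u,v:(200+u/7,215+v/7)
P=lambda c,z:plane("top",*f(*c),z).round(4)
r=tri(f(133,267),(265,125.1));print("reader top",r)
print("handle corners",[P(c,.13)[:2] for c in((112,225),(178,238),(163,303),(96,292))])
fl,fr=P((140,68),.03),P((303,90),.03);nl,nr=P((103,345),.018),P((265,365),.018)
ax=((fl+fr)-(nl+nr))[:2];print("dock far",fl,fr,"near",nl,nr,"yaw",np.degrees(np.arctan2(ax[1],ax[0])))
ax/=np.linalg.norm(ax);print("dock centre",(nl+nr)[:2]/2+.035*ax,(fl+fr)[:2]/2-.085*ax)
rc,g=tri((371.2,255.9),(268.7,229.5));print("cap",rc,g,plane("top",371.2,255.9,.115))
po,g=tri((317.2,194.5),(327,166.5));print("post",po,g,plane("top",317,194.5,.172))
C=plane("top",345.42,232.12,.032)
for q in(rc,po,plane("top",371.2,255.9,.115)):
    d=(q-C)[:2];print(np.hypot(*d),np.degrees(np.arctan2(d[1],d[0])))
print(C)
# neighbours
S=np.load("side0.npz")["p"]
E
python3 m.py
python3 - <<'E'
from h import *
T=np.load("top0.npz")["p"]
for n,z,u,v in(("tape",.048,455,261),("stamp?",.03,201,192),("cupw",.045,452,223),("yel",.08,380,144),("calc",.01,150,252)):print(n,plane("top",u,v,z).round(3))
E
```

```text
reader top (array([0.51187443, 0.2960958 , 0.12783951]), np.float64(0.002952068173796355))
handle corners [array([0.527 , 0.3042]), array([0.5215, 0.2779]), array([0.4961, 0.2835]), array([0.5007, 0.3101])]
dock far [0.5973 0.3152 0.03  ] [0.587  0.2455 0.03  ] near [0.4804 0.3318 0.018 ] [0.4711 0.2627 0.018 ] yaw -8.260993049957095
dock centre [0.51038683 0.29222111] [0.50803197 0.29256301]
cap [ 0.49830136 -0.12603459  0.11365806] 0.001154755361873707 [ 0.4977022  -0.12593529  0.115     ]
post [0.66360601 0.02175033 0.16860621] 0.0025351783142788945 [0.6644119  0.02216559 0.172     ]
0.09855414584248823 -136.85540802619687
0.12322899296393486 40.71965488834198
0.098924586612912 -137.13468446029347
[ 0.57020945 -0.05863914  0.032     ]
tape [ 0.481 -0.375  0.048]
stamp? [0.697 0.374 0.03 ]
cupw [ 0.592 -0.373  0.045]
yel [ 0.825 -0.163  0.08 ]
calc [0.519 0.529 0.01 ]
```

```bash
cat >> h.py <<'E'
from scipy.spatial.transform import Rotation as R
def rows(pts,yaw=None,base=None,s=None):
    """world TCP targets -> rows in tool axes (m, deg); yaw=world angle of tool x in deg, tool straight down"""
    s=s or arm.state();b=np.array(s["eef_pos"] if base is None else base);Q=R.from_rotvec(s["orientation"])
    a=np.radians(yaw);G=R.from_matrix(np.array([[np.cos(a),np.sin(a),0],[np.sin(a),-np.cos(a),0],[0,0,-1]]))
    w=(Q.inv()*G).as_rotvec(degrees=True)
    for p in pts: print((Q.inv().apply(np.array(p)-b)).round(4).tolist(),w.round(1).tolist())
E
python3 -c "
from h import *
rows([(.5,-.3,.27),(.512,.296,.22),(.512,.296,.081)],78)"
```

```text
[0.3943, -0.295, -0.0518] [-0.1, -0.0, -61.5]
[0.575, -0.863, -0.001] [-0.1, -0.0, -61.5]
[0.5751, -0.8628, 0.138] [-0.1, -0.0, -61.5]
```

```bash
python3 -m inch '[[[0.394,-0.295,-0.052],[0,0,-61]],[[0.394,-0.295,-0.052],[0,0,-61]],[[0.394,-0.295,-0.052],[0,0,-61]],[[0.394,-0.295,-0.052],[0,0,-61]],[[0.394,-0.295,-0.052],[0,0,-61]],[[0.394,-0.295,-0.052],[0,0,-61]],[[0.394,-0.295,-0.052],[0,0,-61]],[[0.394,-0.295,-0.052],[0,0,-61]]]' 1; python3 -c "
from h import *
rows([(.5,-.3,.27),(.512,.296,.22),(.512,.296,.081)],78)"
```

```text
time_s: 1.1
eef_pos: [0.5008, -0.2986, 0.2707]
orientation: [-2.45, -1.966, -0.0]
wrist_force: [0.2, -1.1, 0.3]
gripper_width: 1.0
finger_force: 0.0
[-0.0016, -0.0004, 0.0007] [-0.0, -0.0, -0.5]
[0.5829, -0.1176, 0.0508] [-0.0, -0.0, -0.5]
[0.5829, -0.1176, 0.1898] [-0.0, -0.0, -0.5]
```

```bash
python3 -m inch '[[[0.062,-0.012,0],[0,0,0]],[[0.124,-0.025,0],[0,0,0]],[[0.186,-0.037,0],[0,0,0]],[[0.248,-0.05,0],[0,0,0]],[[0.31,-0.062,0],[0,0,0]],[[0.372,-0.075,0],[0,0,0]],[[0.434,-0.088,0.02],[0,0,-0.5]],[[0.496,-0.1,0.04],[0,0,-0.5]],[[0.558,-0.113,0.05],[0,0,-0.5]],[[0.583,-0.118,0.05],[0,0,-0.5]]]'; python3 - <<'E'
from h import *
s=arm.state();p,d=arm.camera("wrist");cv2.imwrite("pics/w1.png",p[:,:,::-1])
np.savez("w1.npz",p=p,d=d,e=s["eef_pos"],o=s["orientation"]);print(s["eef_pos"],s["wrist_force"])
rows([(.512,.296,.22),(.512,.296,.081)],78,s=s)
E
```

```text
time_s: 2.35
eef_pos: [0.5098, 0.2973, 0.2194]
orientation: [-2.438, -1.979, 0.002]
wrist_force: [0.0, -0.8, 0.5]
gripper_width: 1.001
finger_force: 0.0
[0.50981467 0.2972651  0.21943163] [ 0.02010024 -0.77465246  0.54935121]
[-0.0008, 0.0024, -0.0006] [-0.1, 0.0, 0.1]
[-0.0008, 0.0026, 0.1384] [-0.1, 0.0, 0.1]
```

View pics/w1.png

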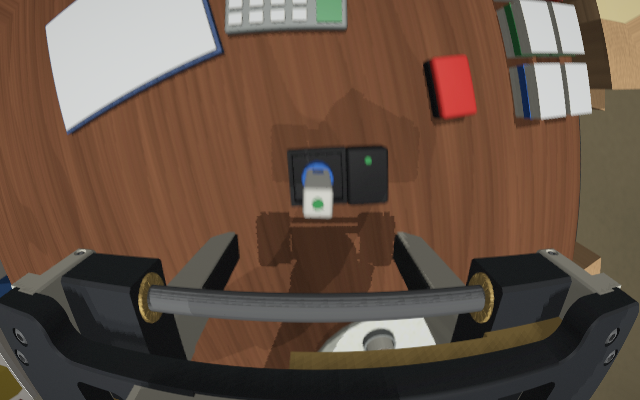

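The wrist view shows the reader's green dot at (318,204), square to the fingers and between them, and the dock aligned with the picture axes. I'll check the position by ray and then descend.

```bash
cat >> h.py <<'E'
def wplane(u,v,z,s):
    c=arm.calibration("wrist");K,H=c["K"],c["hand_eye"]
    a=np.array([u-K[0,2],v-K[1,2]]);r=np.hypot(*a);t=r/K[0,0];a=a/r*np.sin(t)
    d=H[:3,:3]@np.array([a[0],-a[1],-np.cos(t)]);Q=R.from_rotvec(s["orientation"])
    o=Q.apply(H[:3,3])+s["eef_pos"];d=Q.apply(d);return o+d*(z-o[2])/d[2]
E
python3 - <<'E'
from h import *
f=np.load("w1.npz");s=dict(eef_pos=f["e"],orientation=f["o"])
print(wplane(318,204,.13,s))
for q in((290,150,.018),(345,149,.018),(291,204,.018),(388,148,.03),(387,202,.03)):print(wplane(*q,s))
print("red stuff",wplane(452,86,.03,s))
E
python3 -m inch '[[[-0.001,0.002,0.035],[0,0,0]],[[-0.001,0.002,0.07],[0,0,0]],[[-0.001,0.002,0.1],[0,0,0]],[[-0.001,0.002,0.125],[0,0,0]],[[-0.001,0.002,0.138],[0,0,0]],[[-0.001,0.002,0.138],[0,0,0]]]'
```

```text
[0.51169343 0.29531523 0.13      ]
[0.48651846 0.33521101 0.018     ]
[0.55111122 0.32286409 0.018     ]
[0.4725964  0.26933825 0.018     ]
[0.60054845 0.31596689 0.03      ]
[0.58908608 0.25098107 0.03      ]
red stuff [0.69469504 0.37727674 0.03      ]
time_s: 3.15
eef_pos: [0.5123, 0.2926, 0.082]
orientation: [-2.441, -1.977, 0.002]
wrist_force: [0.7, -0.4, 0.4]
gripper_width: 0.999
finger_force: 0.0
```

```bash
python3 -m inch '[[[0,0,0],[0,0,0]],[[0,0,0],[0,0,0]],[[0,0,0],[0,0,0]],[[0,0,0],[0,0,0]],[[0,0,0],[0,0,0]],[[0,0,0],[0,0,0]]]' -1 30; python3 -m inch '[[[0,0,-0.02],[0,0,0]],[[0,0,-0.05],[0,0,0]],[[0,0,-0.09],[0,0,0]],[[0,0,-0.13],[0,0,0]],[[0,0,-0.15],[0,0,0]],[[0,0,-0.15],[0,0,0]],[[0,0,-0.15],[0,0,0]]]'; python3 - <<'E'
from h import *
s=arm.state();p,d=arm.camera("side");cv2.imwrite("pics/s2.png",cv2.resize(p[60:280,200:400],None,fx=2.7,fy=2.7,interpolation=cv2.INTER_CUBIC)[:,:,::-1])
print(s["eef_pos"],s["wrist_force"])
E
```

```text
time_s: 3.9
eef_pos: [0.5126, 0.2928, 0.0826]
orientation: [-2.442, -1.977, 0.0]
wrist_force: [-0.3, -0.8, 0.0]
gripper_width: 0.401
finger_force: 0.0
time_s: 4.78
eef_pos: [0.5122, 0.2924, 0.2315]
orientation: [-2.442, -1.977, 0.002]
wrist_force: [0.1, 0.6, -1.8]
gripper_width: 0.28
finger_force: 30.0
[0.51219291 0.29235022 0.23149831] [ 0.12168288  0.60134692 -1.76698965]
```

View pics/s2.png

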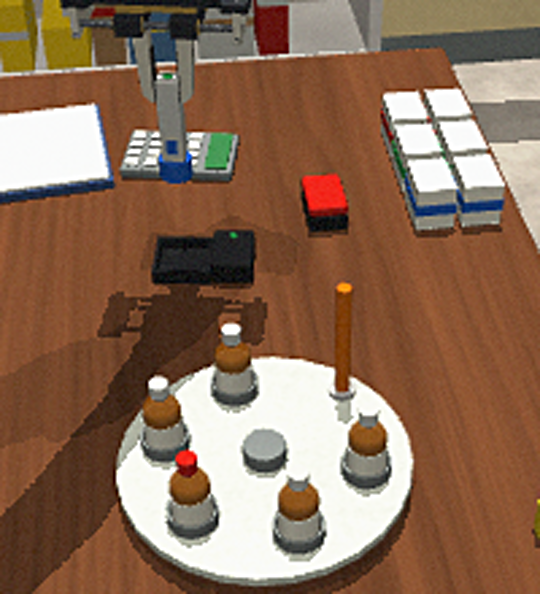

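The side view shows the reader held upright between the fingers: its green dot is at about (262.2,88.1) and its nose bottom at about (265,126.7) in full-picture pixels. The dock is empty. I started the lift while the fingers were still closing, so I'll measure where the reader sits in the grip, along with the push geometry.

```bash
python3 - <<'E'
from h import *
s=arm.state();tcp=s["eef_pos"]
o,d=ray("side",262.2,88.1)
t=((tcp[:2]-o[:2])@d[:2])/(d[:2]@d[:2]);print("top via side",o+d*t-tcp)
p,_=arm.camera("side")
print("green",blobs(p,(45,120,60),(80,255,255),(255,80,270,96),1));print("blue",blobs(p,(100,100,60),(125,255,255),(250,100,285,135)))
p,_=arm.camera("top");print("blueT",blobs(p,(100,100,60),(125,255,255),(180,220,260,290)))
# nose bottom predicted for several z offsets
for dz in(-.08,-.075,-.07,-.065,-.06):print(dz,[np.round(proj("side",tcp+np.array([0,0,dz])+np.array([.0,-.019,0])),1),np.round(proj("side",tcp+np.array([0,0.003,dz+.125])),1)])
E
```

```text
top via side [ 3.44804228e-03 -2.47300828e-06  2.57908122e-02]
green [((np.float64(261.8), np.float64(87.6)), [261, 87, 3, 2, 5])]
blue [((np.float64(263.21), np.float64(114.0)), [261, 112, 5, 5, 19]), ((np.float64(264.7), np.float64(122.62)), [259, 116, 12, 12, 101])]
blueT [((np.float64(220.89), np.float64(252.89)), [215, 245, 11, 15, 73])]
-0.08 [array([264.4, 122.8]), array([260.4,  81.6])]
-0.075 [array([264.2, 121.4]), array([260.2,  80. ])]
-0.07 [array([264.1, 120. ]), array([260. ,  78.4])]
-0.065 [array([263.9, 118.6]), array([259.9,  76.8])]
-0.06 [array([263.8, 117.2]), array([259.7,  75.2])]
```

The nose is about 98 mm below the TCP rather than 77, so the reader slipped about 20 mm before the grip closed. I'll set it back down and take it at the proper height.

```bash
python3 -m inch '[[[0,0,0.05],[0,0,0]],[[0,0,0.095],[0,0,0]],[[0,0,0.115],[0,0,0]],[[0,0,0.123],[0,0,0]],[[0,0,0.127],[0,0,0]],[[0,0,0.127],[0,0,0]]]'; python3 -m inch '[[[0,0,0],[0,0,0]],[[0,0,0],[0,0,0]],[[0,0,0.01],[0,0,0]],[[0,0,0.021],[0,0,0]],[[0,0,0.021],[0,0,0]]]' 0.0 30;  python3 -m inch '[[[0,0,0],[0,0,0]],[[0,0,0],[0,0,0]],[[0,0,0],[0,0,0]],[[0,0,0],[0,0,0]]]' -1 40
```

```text
time_s: 5.68
eef_pos: [0.513, 0.2932, 0.1061]
orientation: [2.442, 1.977, 0.001]
wrist_force: [0.6, 0.7, -0.3]
gripper_width: 0.28
finger_force: 30.0
time_s: 6.3
eef_pos: [0.512, 0.2924, 0.0833]
orientation: [-2.441, -1.977, 0.003]
wrist_force: [0.1, -0.5, 0.5]
gripper_width: 0.494
finger_force: 0.0
time_s: 6.8
eef_pos: [0.5128, 0.293, 0.0848]
orientation: [-2.442, -1.977, -0.001]
wrist_force: [0.4, -1.0, 1.6]
gripper_width: 0.275
finger_force: 40.0
```

```bash
python3 -m inch '[[[0,0,-0.02],[0,0,0]],[[0,0,-0.05],[0,0,0]],[[0,0,-0.09],[0,0,0]],[[0,0,-0.12],[0,0,0]],[[0,0,-0.136],[0,0,0]],[[0,0,-0.136],[0,0,0]]]'; python3 - <<'E'
from h import *
p,_=arm.camera("side");s=arm.state();tcp=s["eef_pos"];print(tcp,s["orientation"])
print("green",blobs(p,(45,120,60),(80,255,255),(250,75,275,105),1));print("blue",blobs(p,(100,100,60),(125,255,255),(250,100,285,140)))
for dz in(-.085,-.08,-.075,-.07):print(dz,[np.round(proj("side",tcp+np.array([0,-.016,dz])),1),np.round(proj("side",tcp+np.array([0,0.003,dz+.125])),1)])
rows([(.6266,.0445,.219)],78,s=s)
E
```

```text
time_s: 7.55
eef_pos: [0.5129, 0.2929, 0.2211]
orientation: [2.442, 1.976, 0.002]
wrist_force: [-0.3, 0.8, -1.6]
gripper_width: 0.278
finger_force: 40.0
[0.5125337  0.29252751 0.22009286] [ 2.44175076e+00  1.97647993e+00 -5.98512378e-04]
green [((np.float64(261.5), np.float64(84.5)), [261, 84, 2, 2, 4])]
blue [((np.float64(263.42), np.float64(111.05)), [262, 109, 4, 5, 19]), ((np.float64(264.88), np.float64(119.6)), [259, 113, 13, 12, 100])]
-0.085 [array([264.9, 126.7]), array([261. ,  86.7])]
-0.08 [array([264.7, 125.3]), array([260.8,  85.1])]
-0.075 [array([264.6, 124. ]), array([260.7,  83.5])]
-0.07 [array([264.5, 122.6]), array([260.5,  81.9])]
[-0.2188, 0.1632, 0.0012] [-0.0, 0.0, -0.0]
```

```bash
python3 -m inch '[[[-0.025,0.019,0],[0,0,0]],[[-0.065,0.049,0],[0,0,0]],[[-0.11,0.082,0],[0,0,0]],[[-0.155,0.116,0],[0,0,0]],[[-0.19,0.142,0.001],[0,0,0]],[[-0.211,0.157,0.001],[0,0,0]],[[-0.219,0.163,0.001],[0,0,0]],[[-0.219,0.163,0.001],[0,0,0]],[[-0.219,0.163,0.001],[0,0,0]]]'; cat >> h.py <<'E'
C=np.array([.5702,-.0585]);OFF=np.array([0,.003])
def pol(r,deg,z=.219):
    a=np.radians(deg);return np.r_[C+np.array([r*np.cos(a),r*np.sin(a)])-OFF,z]
E
python3 - <<'E'
from h import *
s=arm.state();print(s["eef_pos"],s["wrist_force"])
p,_=arm.camera("side");q,_=arm.camera("top")
print("orS",blobs(p,(5,180,120),(16,255,255),(310,150,345,215)),"redT",blobs(q,(0,180,90),(6,255,255),(355,240,390,275)))
cv2.imwrite("pics/top3.png",cv2.resize(q[140:310,240:430],None,fx=3,fy=3)[:,:,::-1])
a=62-np.cumsum([2,2,3,4,5,6,7,8,9,10]);rows([pol(.12,x) for x in a],78,base=(.6266,.0445,.219),s=s)
E
```

```text
time_s: 8.72
eef_pos: [0.6259, 0.0465, 0.2193]
orientation: [-2.439, -1.979, 0.0]
wrist_force: [0.7, 0.3, -1.1]
gripper_width: 0.279
finger_force: 40.0
[0.62592496 0.04645572 0.21933741] [ 0.74763354  0.28052885 -1.12300738]
orS [((np.float64(326.75), np.float64(183.06)), [324, 165, 7, 40, 206]), ((np.float64(311.5), np.float64(192.0)), [310, 192, 4, 1, 4]), ((np.float64(342.0), np.float64(206.0)), [340, 204, 5, 5, 5])] redT [((np.float64(371.46), np.float64(255.79)), [369, 253, 6, 7, 24])]
[-0.0013, 0.004, -0.0] [-0.0, -0.0, 0.1]
[-0.0027, 0.0079, -0.0] [-0.0, -0.0, 0.1]
[-0.005, 0.0137, -0.0] [-0.0, -0.0, 0.1]
[-0.0085, 0.0213, -0.0] [-0.0, -0.0, 0.1]
[-0.0137, 0.0304, -0.0] [-0.0, -0.0, 0.1]
[-0.0209, 0.0407, -0.0] [-0.0, -0.0, 0.1]
[-0.0307, 0.0517, -0.0001] [-0.0, -0.0, 0.1]
[-0.0433, 0.0626, -0.0001] [-0.0, -0.0, 0.1]
[-0.0592, 0.0727, -0.0001] [-0.0, -0.0, 0.1]
[-0.0785, 0.0809, -0.0001] [-0.0, -0.0, 0.1]
```

View pics/top3.png

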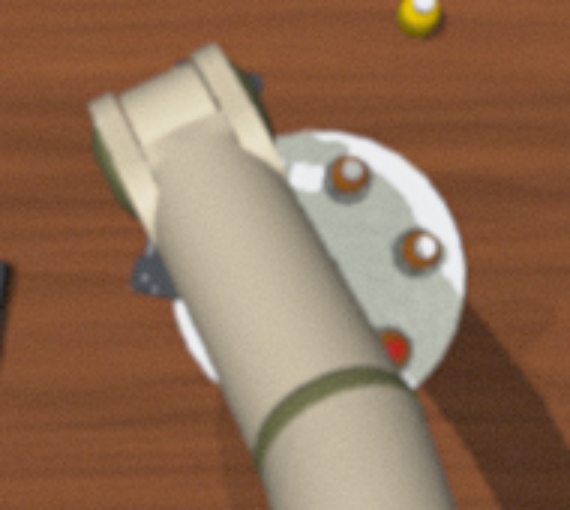

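The arm hides the post in the top view, and the red cap shows at its edge, at (372,256) in full-picture pixels. In the side view the post is still at (327,166). The reader is lined up, so I'll push clockwise with rising speed.

```bash
python3 -m inch '[[[-0.001,0.004,0],[0,0,0]],[[-0.003,0.008,0],[0,0,0]],[[-0.005,0.0135,0],[0,0,0]],[[-0.0085,0.021,0],[0,0,0]],[[-0.0135,0.03,0],[0,0,0]],[[-0.021,0.0405,0],[0,0,0]],[[-0.0305,0.0515,0],[0,0,0]],[[-0.0435,0.0625,0],[0,0,0]],[[-0.059,0.0725,0],[0,0,0]],[[-0.0785,0.081,0],[0,0,0]]]'; python3 - <<'E'
from h import *
s=arm.state();print(s["eef_pos"],s["wrist_force"])
e=np.r_[s["eef_pos"][:2]+OFF-C];print("reader ang",np.degrees(np.arctan2(e[1],e[0])),np.hypot(*e))
p,_=arm.camera("side");np.save("s4.npy",p);cv2.imwrite("pics/s4.png",cv2.resize(p[100:300,200:420],None,fx=3,fy=3)[:,:,::-1])
print("orS",blobs(p,(5,180,100),(16,255,255),(290,130,400,260),20),"redS",blobs(p,(0,180,90),(4,255,255),(220,180,400,290)))
rows([pol(.12,0),pol(.115,-5),pol(.105,-7),pol(.1,-7)],78,base=pol(.12,6),s=s)
E
```

```text
time_s: 10.07
eef_pos: [0.6897, -0.0502, 0.2195]
orientation: [-2.441, -1.977, 0.0]
wrist_force: [0.2, -0.0, -1.7]
gripper_width: 0.276
finger_force: 40.0
[ 0.68974028 -0.05020922  0.21951164] [ 0.21023272 -0.01795058 -1.7357807 ]
reader ang 5.395676276204404 0.12007231319159932
orS [((np.float64(315.47), np.float64(192.32)), [309, 188, 14, 10, 96]), ((np.float64(344.45), np.float64(206.87)), [341, 188, 8, 41, 226]), ((np.float64(317.84), np.float64(242.1)), [311, 237, 14, 11, 110])] redS [((np.float64(256.72), np.float64(208.63)), [253, 205, 8, 9, 46])]
[-0.0121, 0.0033, -0.0] [-0.0, -0.0, -0.0]
[-0.0231, 0.0, -0.0] [-0.0, -0.0, -0.0]
[-0.0279, -0.0095, 0.0] [-0.0, -0.0, -0.0]
[-0.0284, -0.0145, 0.0] [-0.0, -0.0, -0.0]
```

View pics/s4.png

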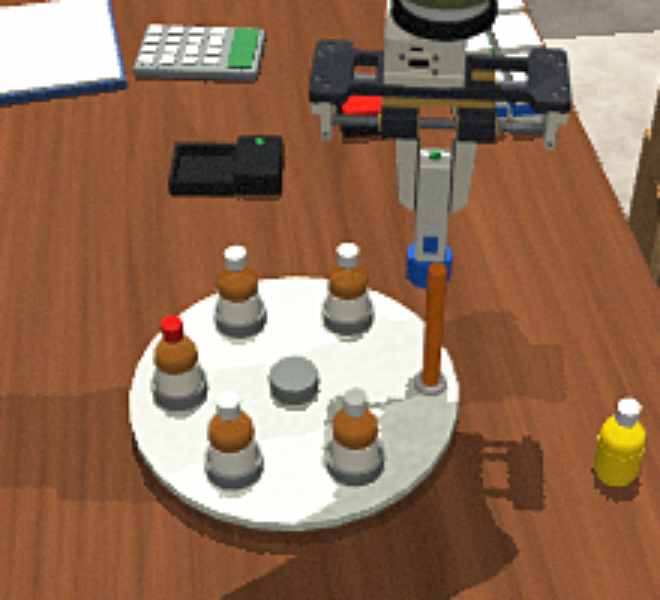

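The side view shows the disc turned clockwise: the post at (345,188) is still beside the nose, and the red cap is at (257,207). Nothing was knocked. I'll back off to radius 0.10 m and measure the speed.

```bash
cat >> h.py <<'E'
def red(p,box=(225,170,400,300)):
    b=blobs(p,(0,180,90),(4,255,255),box,8)
    if not b: return None
    b=max(b,key=lambda t:t[1][4]);q=plane("side",*b[0],.112)[:2]-C
    return b[0],np.degrees(np.arctan2(q[1],q[0])).round(2),np.hypot(*q).round(4)
E
python3 -m inch '[[[-0.001,-0.006,0],[0,0,0]],[[-0.002,-0.014,0],[0,0,0]],[[-0.003,-0.02,0],[0,0,0]]]'; python3 - <<'E'
from h import *
print("start",red(np.load("side0.npz")["p"]));print("prev",red(np.load("s4.npy")))
for i in range(3):
    t=arm.state()["time_s"];p,_=arm.camera("side");print(t,red(p))
print(arm.state()["eef_pos"])
E
```

```text
time_s: 10.5
eef_pos: [0.6683, -0.0466, 0.2198]
orientation: [-2.44, -1.978, -0.0]
wrist_force: [0.3, 0.1, -0.6]
gripper_width: 0.278
finger_force: 40.0
start ((np.float64(268.69), np.float64(230.67)), np.float64(-135.76), np.float64(0.0999))
prev ((np.float64(256.72), np.float64(208.63)), np.float64(174.97), np.float64(0.0973))
10.5 ((np.float64(265.98), np.float64(192.55)), np.float64(137.6), np.float64(0.0958))
10.55 ((np.float64(267.89), np.float64(191.21)), np.float64(133.49), np.float64(0.0952))
10.6 ((np.float64(269.8), np.float64(189.6)), np.float64(128.9), np.float64(0.0959))
[ 0.66888386 -0.04714643  0.21996093]
```

```bash
python3 -m inch '[[[0,0,0],[0,0,0]],[[0,0,0],[0,0,0]],[[0,0,0],[0,0,0]],[[0,0,0],[0,0,0]],[[0,0,0],[0,0,0]],[[0,0,0],[0,0,0]]]'; cat >> h.py <<'E'
def plan(th,w,lead,n,a0,base,z=.219,acc=None):
    """th: red angle now, w deg/s (neg CW), n rows; rows aim at red at row end + lead"""
    acc=acc if acc is not None else 2.5+.087*abs(w); out=[]
    for i in range(1,n+1):
        t=i/8+lead;a=th+w*t+np.sign(-w)*acc*t*t/2;out.append(a)
    print("angles",np.round(out,1));return out
E
python3 - <<'E'
from h import *
for i in range(4):
    t=arm.state()["time_s"];p,_=arm.camera("side");print(t,red(p))
s=arm.state();print(s["time_s"],s["eef_pos"],s["wrist_force"])
E
```

```text
time_s: 11.4
eef_pos: [0.6692, -0.0477, 0.2196]
orientation: [-2.442, -1.977, 0.0]
wrist_force: [0.0, -0.4, -1.8]
gripper_width: 0.277
finger_force: 40.0
11.4 ((np.float64(308.11), np.float64(182.4)), np.float64(64.06), np.float64(0.0988))
11.45 ((np.float64(310.48), np.float64(182.98)), np.float64(60.12), np.float64(0.0987))
11.5 ((np.float64(312.73), np.float64(183.61)), np.float64(56.32), np.float64(0.0989))
11.55 ((np.float64(315.0), np.float64(184.35)), np.float64(52.4), np.float64(0.099))
11.6 [ 0.6692209  -0.0477004   0.21959504] [-0.63432636  0.149602   -1.3090917 ]
```

```bash
python3 - <<'E'
from h import *
s=arm.state()
rows([pol(.1,a) for a in(8.3,8.3,8,6,1,-6.2,-14.4,-22.8,-31.1,-39.3)],78,base=(.6692,-.0477,.2196),s=s)
E
```

```text
[0.0006, -0.0002, 0.0006] [-0.0, 0.0, -0.0]
[0.0006, -0.0002, 0.0006] [-0.0, 0.0, -0.0]
[0.0001, 0.0, 0.0006] [-0.0, 0.0, -0.0]
[-0.0032, 0.0011, 0.0006] [-0.0, 0.0, -0.0]
[-0.0116, 0.0035, 0.0006] [-0.0, 0.0, -0.0]
[-0.024, 0.0055, 0.0006] [-0.0, 0.0, -0.0]
[-0.0383, 0.006, 0.0006] [-0.0, 0.0, -0.0]
[-0.0528, 0.0043, 0.0006] [-0.0, 0.0, -0.0]
[-0.0668, 0.0005, 0.0006] [-0.0, 0.0, -0.0]
[-0.0799, -0.0051, 0.0006] [-0.0, 0.0, -0.0]
```

```bash
python3 -m inch '[[[0,0,0],[0,0,0]],[[0,0,0],[0,0,0]],[[0,0,0],[0,0,0]],[[-0.003,0.001,0],[0,0,0]],[[-0.0115,0.0035,0],[0,0,0]],[[-0.024,0.0055,0],[0,0,0]],[[-0.038,0.006,0],[0,0,0]],[[-0.053,0.0045,0],[0,0,0]],[[-0.067,0.0005,0],[0,0,0]],[[-0.08,-0.005,0],[0,0,0]]]'; cat >> h.py <<'E'
def look():
    s=arm.state();p,_=arm.camera("side");np.save("last.npy",p)
    e=s["eef_pos"][:2]+OFF-C;print("t",s["time_s"],"reader",np.degrees(np.arctan2(e[1],e[0])).round(1),np.hypot(*e).round(4),s["eef_pos"],"red",red(p))
    for b in blobs(p,(5,180,120),(16,255,255),(225,130,400,290),15):
        u,v=b[0][0],b[1][1]+3;q=plane("side",u,v,.172)[:2]-C
        if abs(np.hypot(*q)-.12)<.012: print("post?",(u,v),np.degrees(np.arctan2(q[1],q[0])).round(1),np.hypot(*q).round(4))
    return s,p
E
python3 - <<'E'
from h import *
s,p=look();cv2.imwrite("pics/s5.png",cv2.resize(p[100:300,200:420],None,fx=3,fy=3)[:,:,::-1])
E
```

```text
time_s: 12.85
eef_pos: [0.647, -0.126, 0.2195]
orientation: [-2.442, -1.976, 0.0]
wrist_force: [0.8, 0.4, -1.7]
gripper_width: 0.278
finger_force: 40.0
t 12.85 reader -40.0 0.1003 [ 0.64698704 -0.12599062  0.21953664] red ((np.float64(332.47), np.float64(222.94)), np.float64(-38.75), np.float64(0.1062))
post? (np.float64(256.29), 177) 146.5 0.1085
```

View pics/s5.png

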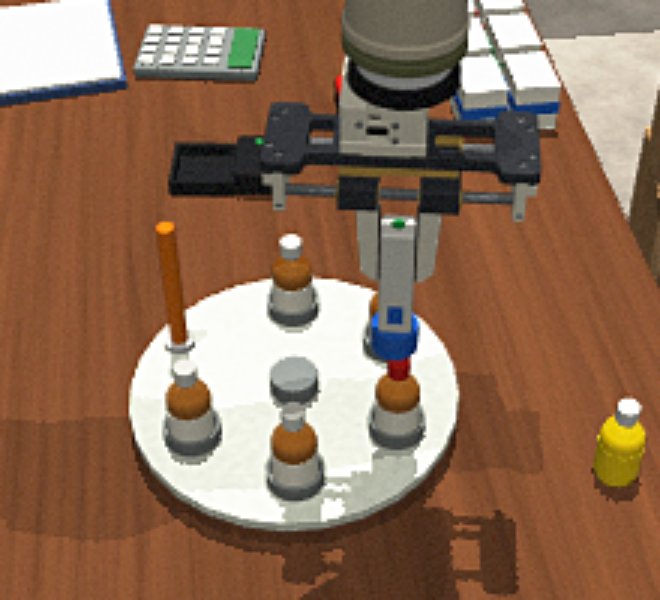

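The side view shows the nose at (332,211) right over the red cap at (332,223), and the bottles and post are undisturbed. I'll continue the follow with the fitted coast-down.

```bash
python3 - <<'E'
from h import *
t=np.arange(1,11)/8;a=-42-63.5*t+3.9*t*t;print(a.round(1))
rows([pol(.1,x) for x in a],78,base=pol(.1,-39.5))
E
```

```text
[ -49.9  -57.6  -65.3  -72.8  -80.2  -87.4  -94.6 -101.6 -108.5 -115.3]
[-0.0152, -0.0097, 0.0] [-0.1, 0.1, -0.1]
[-0.0254, -0.0187, 0.0001] [-0.1, 0.1, -0.1]
[-0.034, -0.0288, 0.0001] [-0.1, 0.1, -0.1]
[-0.0412, -0.0398, 0.0001] [-0.1, 0.1, -0.1]
[-0.0468, -0.0514, 0.0001] [-0.1, 0.1, -0.1]
[-0.0508, -0.0634, 0.0001] [-0.1, 0.1, -0.1]
[-0.0532, -0.0757, 0.0002] [-0.1, 0.1, -0.1]
[-0.054, -0.0879, 0.0002] [-0.1, 0.1, -0.1]
[-0.0534, -0.0999, 0.0002] [-0.1, 0.1, -0.1]
[-0.0514, -0.1116, 0.0002] [-0.1, 0.1, -0.1]
```

```bash
python3 -m inch '[[[-0.015,-0.0095,0],[0,0,0]],[[-0.0255,-0.0185,0],[0,0,0]],[[-0.034,-0.029,0],[0,0,0]],[[-0.041,-0.04,0],[0,0,0]],[[-0.047,-0.0515,0],[0,0,0]],[[-0.051,-0.0635,0],[0,0,0]],[[-0.053,-0.0755,0],[0,0,0]],[[-0.054,-0.088,0],[0,0,0]],[[-0.0535,-0.1,0],[0,0,0]],[[-0.0515,-0.1115,0],[0,0,0]]]'; python3 - <<'E'
from h import *
s,p=look()
b=blobs(p,(100,100,60),(125,255,255),(225,150,400,300),20);print("nose",b)
t=np.arange(1,11)/8
for th in(-117,):
    w=54
    a=th-w*.05-w*t+3.5*t*t;print(a.round(1));rows([pol(.1,x) for x in a],78,base=pol(.1,-115.3))
E
```

```text
time_s: 14.15
eef_pos: [0.5272, -0.1517, 0.2197]
orientation: [2.442, 1.977, 0.0]
wrist_force: [0.9, 0.8, -0.7]
gripper_width: 0.282
finger_force: 40.0
t 14.15 reader -115.5 0.0999 [ 0.52720103 -0.15170338  0.21965838] red ((np.float64(284.05), np.float64(237.31)), np.float64(-111.27), np.float64(0.1026))
post? (np.float64(334.83), 208) -41.6 0.114
post? (np.float64(258.43), 222) -133.9 0.132
nose [((np.float64(279.9), np.float64(218.42)), [277, 216, 6, 6, 31]), ((np.float64(281.95), np.float64(226.92)), [274, 217, 16, 17, 151])]
[-126.4 -133.  -139.5 -145.8 -152.1 -158.2 -164.3 -170.2 -176.  -181.7]
[0.0063, -0.0183, 0.0] [-0.1, 0.0, 0.0]
[0.0116, -0.0285, 0.0] [-0.1, 0.0, 0.0]
[0.018, -0.0378, 0.0] [-0.1, 0.0, 0.0]
[0.0252, -0.0462, 0.0001] [-0.1, 0.0, 0.0]
[0.0332, -0.0537, 0.0001] [-0.1, 0.0, 0.0]
[0.0418, -0.0601, 0.0001] [-0.1, 0.0, 0.0]
[0.0508, -0.0655, 0.0001] [-0.1, 0.0, 0.0]
[0.0602, -0.0698, 0.0001] [-0.1, 0.0, 0.0]
[0.0698, -0.0731, 0.0001] [-0.1, 0.0, 0.0]
[0.0795, -0.0754, 0.0001] [-0.1, 0.0, 0.0]
```

```bash
python3 - <<'E'
from h import *
t=np.arange(1,11)/8
a=-114.4-51*t+3.4*t*t;print(a.round(1));rows([pol(.1,x) for x in a],78,base=pol(.1,-115.3))
E
```

```text
[-120.7 -126.9 -133.  -139.  -144.9 -150.7 -156.4 -162.  -167.5 -172.8]
[0.0026, -0.0091, 0.0] [-0.1, 0.0, 0.0]
[0.0066, -0.0192, 0.0] [-0.1, 0.0, 0.0]
[0.0117, -0.0286, 0.0] [-0.1, 0.0, 0.0]
[0.0175, -0.0372, 0.0] [-0.1, 0.0, 0.0]
[0.0241, -0.0451, 0.0001] [-0.1, 0.0, 0.0]
[0.0314, -0.0522, 0.0001] [-0.1, 0.0, 0.0]
[0.0392, -0.0583, 0.0001] [-0.1, 0.0, 0.0]
[0.0473, -0.0636, 0.0001] [-0.1, 0.0, 0.0]
[0.0558, -0.0679, 0.0001] [-0.1, 0.0, 0.0]
[0.0645, -0.0714, 0.0001] [-0.1, 0.0, 0.0]
```

```bash
python3 -m inch '[[[0.0025,-0.009,0],[0,0,0]],[[0.0065,-0.019,0],[0,0,0]],[[0.0115,-0.0285,0],[0,0,0]],[[0.0175,-0.037,0],[0,0,0]],[[0.024,-0.045,0],[0,0,0]],[[0.0315,-0.052,0],[0,0,0]],[[0.039,-0.0585,0],[0,0,0]],[[0.0475,-0.0635,0],[0,0,0]],[[0.056,-0.068,0],[0,0,0]],[[0.0645,-0.0715,0],[0,0,0]]]'; python3 - <<'E'
from h import *
s,p=look();cv2.imwrite("pics/s6.png",cv2.resize(p[100:300,200:420],None,fx=3,fy=3)[:,:,::-1])
E
```

```text
time_s: 15.45
eef_pos: [0.4713, -0.0734, 0.2196]
orientation: [-2.442, -1.977, -0.0]
wrist_force: [0.2, -0.3, -1.5]
gripper_width: 0.277
finger_force: 40.0
t 15.45 reader -173.1 0.0996 [ 0.47133834 -0.07341171  0.21961277] red ((np.float64(257.06), np.float64(213.82)), np.float64(-174.23), np.float64(0.0973))
post? (np.float64(343.86), 187) -3.6 0.1198
post? (np.float64(258.11), 218) -137.9 0.1234
```

View pics/s6.png

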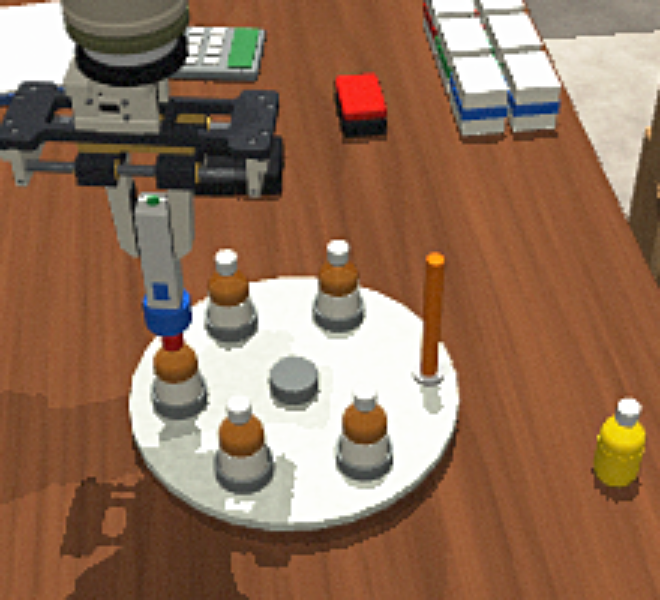

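The nose (167,312 in the crop) sits over the red cap (172,338), and the bottles are intact.

```bash
python3 - <<'E'
from h import *
t=np.arange(1,11)/8
a=-178.5-45.7*t+3.1*t*t;print(a.round(1));rows([pol(.1,x) for x in a],78,base=pol(.1,-172.9))
E
```

```text
[-184.2 -189.7 -195.2 -200.6 -205.9 -211.  -216.1 -221.1 -226.  -230.8]
[0.0191, -0.0046, 0.0] [-0.0, -0.0, 0.1]
[0.0288, -0.0054, 0.0] [-0.0, -0.0, 0.1]
[0.0383, -0.0053, 0.0] [-0.0, -0.0, 0.1]
[0.0476, -0.0043, 0.0] [-0.0, -0.0, 0.1]
[0.0567, -0.0025, 0.0] [-0.0, -0.0, 0.1]
[0.0653, 0.0, 0.0] [-0.0, -0.0, 0.1]
[0.0736, 0.0033, 0.0] [-0.0, -0.0, 0.1]
[0.0813, 0.0072, 0.0] [-0.0, -0.0, 0.1]
[0.0886, 0.0117, 0.0] [-0.0, -0.0, 0.1]
[0.0953, 0.0166, 0.0001] [-0.0, -0.0, 0.1]
```

```bash
python3 -m inch '[[[0.019,-0.0045,0],[0,0,0]],[[0.029,-0.0055,0],[0,0,0]],[[0.038,-0.0055,0],[0,0,0]],[[0.0475,-0.0045,0],[0,0,0]],[[0.0565,-0.0025,0],[0,0,0]],[[0.0655,0,0],[0,0,0]],[[0.0735,0.0035,0],[0,0,0]],[[0.0815,0.007,0],[0,0,0]],[[0.0885,0.0115,0],[0,0,0]],[[0.0955,0.0165,0],[0,0,0]]]'; python3 - <<'E'
from h import *
s,p=look();cv2.imwrite("pics/s7.png",cv2.resize(p[100:300,200:420],None,fx=3,fy=3)[:,:,::-1])
E
```

```text
time_s: 16.75
eef_pos: [0.5078, 0.0162, 0.2196]
orientation: [-2.442, -1.977, 0.0]
wrist_force: [0.3, 0.6, -0.9]
gripper_width: 0.276
finger_force: 40.0
t 16.75 reader 128.8 0.0996 [0.50784122 0.01618445 0.21956966] red ((np.float64(273.1), np.float64(187.9)), np.float64(122.59), np.float64(0.095))
post? (np.float64(335.24), 210) -44.1 0.1183
post? (np.float64(258.06), 220) -136.0 0.1279
post? (np.float64(328.59), 219) -58.9 0.1263
```

View pics/s7.png

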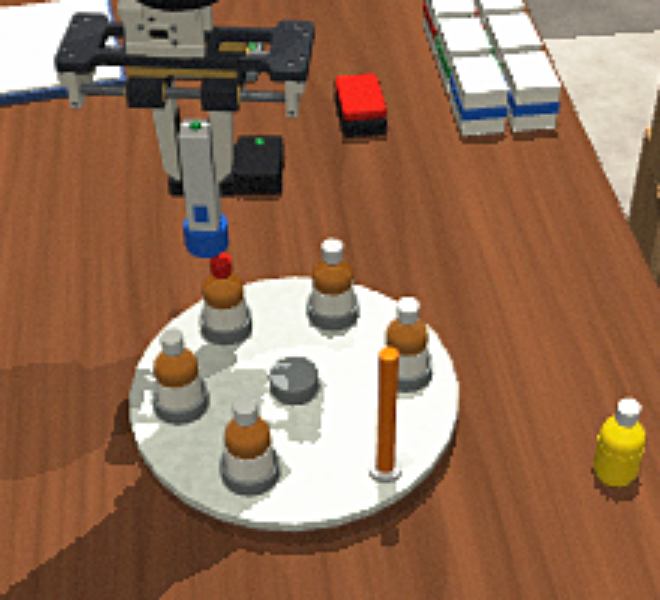

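The nose (206,235 in the crop) trails the cap (221,265) by about 11 mm, which is still inside the limit. I'll catch up and run another 1.25 s for margin.

```bash
python3 - <<'E'
from h import *
t=np.arange(1,11)/8
a=-239.8-43.8*t+2.7*t*t;print(a.round(1));rows([pol(.098,x) for x in a],78,base=pol(.1,128.9))
E
```

```text
[-245.2 -250.6 -255.8 -261.  -266.1 -271.1 -276.1 -280.9 -285.7 -290.3]
[0.0154, 0.019, 0.0] [0.0, -0.1, 0.0]
[0.0206, 0.0265, 0.0] [0.0, -0.1, 0.0]
[0.0249, 0.0344, 0.0] [0.0, -0.1, 0.0]
[0.0284, 0.0425, 0.0001] [0.0, -0.1, 0.0]
[0.0312, 0.0508, 0.0001] [0.0, -0.1, 0.0]
[0.0332, 0.0591, 0.0001] [0.0, -0.1, 0.0]
[0.0344, 0.0675, 0.0001] [0.0, -0.1, 0.0]
[0.0349, 0.0757, 0.0001] [0.0, -0.1, 0.0]
[0.0347, 0.0839, 0.0001] [0.0, -0.1, 0.0]
[0.0339, 0.0918, 0.0001] [0.0, -0.1, 0.0]
```

```bash
python3 -m inch '[[[0.0145,0.018,0],[0,0,0]],[[0.0205,0.0265,0],[0,0,0]],[[0.025,0.0345,0],[0,0,0]],[[0.0285,0.0425,0],[0,0,0]],[[0.031,0.051,0],[0,0,0]],[[0.033,0.059,0],[0,0,0]],[[0.0345,0.0675,0],[0,0,0]],[[0.035,0.0755,0],[0,0,0]],[[0.0345,0.084,0],[0,0,0]],[[0.034,0.092,0],[0,0,0]]]'; python3 - <<'E'
from h import *
s,p=look()
t=np.arange(1,11)/8
r=red(p);th=r[1]-2
a=th-39*t+2.5*t*t;print(a.round(1));rows([pol(.098,x) for x in a],78,base=pol(.098,69.7))
E
```

```text
time_s: 18.05
eef_pos: [0.605, 0.0297, 0.2196]
orientation: [2.442, 1.977, -0.0]
wrist_force: [0.3, 0.1, -1.8]
gripper_width: 0.278
finger_force: 40.0
t 18.05 reader 69.1 0.0976 [0.60501148 0.02971306 0.21955352] red ((np.float64(302.46), np.float64(182.15)), np.float64(72.88), np.float64(0.0962))
post? (np.float64(250.47), 208) -155.9 0.1181
post? (np.float64(288.53), 228) -102.2 0.1255
[66.  61.3 56.6 52.  47.5 43.  38.7 34.4 30.2 26. ]
[-0.0011, 0.0062, 0.0] [0.0, -0.0, -0.0]
[-0.0031, 0.014, 0.0] [0.0, -0.0, -0.0]
[-0.0057, 0.0216, 0.0] [0.0, -0.0, -0.0]
[-0.0089, 0.0288, 0.0] [0.0, -0.0, -0.0]
[-0.0125, 0.0356, 0.0] [0.0, -0.0, -0.0]
[-0.0166, 0.042, 0.0] [0.0, -0.0, -0.0]
[-0.0211, 0.048, 0.0] [0.0, -0.0, -0.0]
[-0.026, 0.0535, 0.0] [0.0, -0.0, -0.0]
[-0.0311, 0.0585, 0.0] [0.0, -0.0, -0.0]
[-0.0365, 0.0631, 0.0] [0.0, -0.0, -0.0]
```

The reader has followed the cap from about 12.3 s to 18.05 s with small error at every check and ample speed (about 0.66 rad/s). I'll take it back to the dock.

```bash
python3 -c "
from h import *
rows([(.5125,.2925,.23)],78)"
```

```text
[0.2378, -0.1463, -0.0105] [0.0, -0.0, -0.0]
```

```bash
python3 -m inch '[[[0.01,-0.006,-0.01],[0,0,0]],[[0.04,-0.025,-0.011],[0,0,0]],[[0.08,-0.049,-0.011],[0,0,0]],[[0.12,-0.074,-0.011],[0,0,0]],[[0.16,-0.098,-0.011],[0,0,0]],[[0.2,-0.123,-0.011],[0,0,0]],[[0.225,-0.138,-0.011],[0,0,0]],[[0.238,-0.146,-0.011],[0,0,0]],[[0.238,-0.146,-0.011],[0,0,0]],[[0.238,-0.146,-0.011],[0,0,0]]]'; python3 - <<'E'
from h import *
s,p=look()
b=blobs(p,(45,120,60),(80,255,255),(245,60,275,110),1);print("green",b,[np.round(proj("side",s["eef_pos"]+np.array([0,.003,.125+d])),1) for d in(-.085,-.078,-.07)])
rows([(.5125,.2925,.0848)],78,s=s)
E
```

```text
time_s: 19.35
eef_pos: [0.5117, 0.2917, 0.2306]
orientation: [2.443, 1.975, -0.001]
wrist_force: [1.0, 0.2, -1.0]
gripper_width: 0.281
finger_force: 40.0
t 19.35 reader 99.4 0.358 [0.51171584 0.29173844 0.2305914 ] red ((np.float64(324.98), np.float64(189.27)), np.float64(33.53), np.float64(0.1005))
post? (np.float64(258.37), 216) -139.9 0.1187
green [((np.float64(260.8), np.float64(81.6)), [260, 81, 3, 2, 5])] [array([260.4,  83.5]), array([260.2,  81.3]), array([259.9,  78.7])]
[0.001, 0.0006, 0.1458] [0.0, 0.1, -0.1]
```

```bash
python3 -m inch '[[[0.001,0,0.04],[0,0,0]],[[0.001,0,0.085],[0,0,0]],[[0.001,0,0.115],[0,0,0]],[[0.001,0,0.132],[0,0,0]],[[0.001,0,0.14],[0,0,0]],[[0.001,0,0.145],[0,0,0]],[[0.001,0,0.145],[0,0,0]],[[0.001,0,0.145],[0,0,0]]]'; python3 -m inch '[[[0,0,0],[0,0,0]],[[0,0,0],[0,0,0]],[[0,0,0],[0,0,0]],[[0,0,0],[0,0,0]],[[0,0,0],[0,0,0]]]' 1; python3 -m inch '[[[0,0,-0.02],[0,0,0]],[[0,0,-0.06],[0,0,0]],[[0,0,-0.11],[0,0,0]],[[0,0,-0.15],[0,0,0]],[[0,0,-0.17],[0,0,0]],[[0,0,-0.17],[0,0,0]],[[0,0,-0.17],[0,0,0]]]'; python3 - <<'E'
from h import *
p,_=arm.camera("side");cv2.imwrite("pics/s8.png",cv2.resize(p[60:300,200:420],None,fx=2.5,fy=2.5,interpolation=cv2.INTER_CUBIC)[:,:,::-1])
E
```

```text
time_s: 20.4
eef_pos: [0.5118, 0.2944, 0.0864]
orientation: [2.442, 1.977, 0.002]
wrist_force: [-0.2, 0.6, -0.9]
gripper_width: 0.277
finger_force: 40.0
time_s: 21.02
eef_pos: [0.5114, 0.2941, 0.0856]
orientation: [-2.442, -1.977, 0.0]
wrist_force: [-0.5, -0.0, -0.2]
gripper_width: 0.766
finger_force: 0.0
time_s: 21.9
eef_pos: [0.511, 0.2937, 0.2546]
orientation: [2.442, 1.977, -0.002]
wrist_force: [-0.4, 0.1, -0.1]
gripper_width: 0.999
finger_force: 0.0
```

View pics/s8.png

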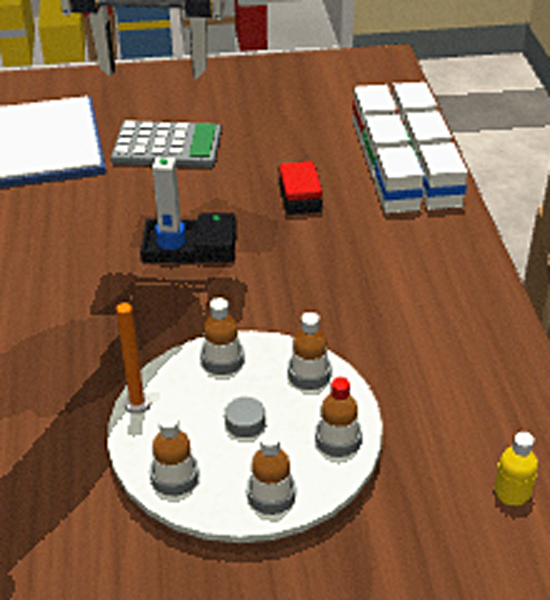

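The reader stands upright in the dock at (170,200 in the crop), released, and all five bottles are upright.

```bash
python3 -c "
from plant import arm
print(arm.close_job())"
```

```text
the job is handed in; nothing more can be done
None
```

The job is handed in, though the hand-in returned no verdict: by my camera checks the reader followed the red cap for about 5.7 s of untouched coasting, never more than about 11 mm off centre, and now stands released and upright in its dock with all five bottles upright.

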